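Line up the castle nut and lock it with its key

ROBOT

A 7-joint arm with a two-finger parallel gripper is mounted at the origin on a cart in front of the work surface, level with it; the furniture and walls round the work are solid. World frame = base frame: x ahead of the robot, y to its left, z up, the work surface at z = 0. Lengths are in m, angles in rad, forces in N, time in s.
With the tool pointing down it reaches from about 0.4 to 0.875 m from the base axis. Payload 19.3 kg.
Tool frame: the origin (TCP) lies midway between the tips of the shut fingers; the grasp point (between the pads) lies 19 mm behind it; z points along the fingers, y is the line along which they close (so a half turn about z gives the same grasp; the last joint's range is limited). The gripper opens to 85 mm and grips with 20 to 120 N. Pads are 22 mm wide; open, the fingers measure 114 mm over their backs; the gripper's body (76 mm by 85 mm) begins 54 mm behind the grasp point. The pads swing forward as they close: fully open they stand 13 mm farther back than shut.
Start: joints at [1.142, 0.521, -0.036, 1.599, 0.021, 1.021, -0.113], TCP at [0.219, -0.585, 0.231] pointing down, gripper open.
Joint ranges: [-2.91, 2.91], [-0.3, 2.13], [-1.5, 1.42], [0.17, 2.43], [-1.26, 4.41], [0.16, 1.93], [-2.52, 2.52]. Speed limits (rad/s): [1.89, 1.89, 2.39, 2.39, 3.01, 3.01, 3.01].

INTERFACE

Orientations are given as [roll, pitch, yaw] about the fixed x, y, z axes, in that order (R = Rz(yaw) Ry(pitch) Rx(roll)).
In Python, from workcell import * gives the robot as it stands. The module is installed in compiled form; this text tells all that it offers.
- The arm moves only by the tool play_rows, never from a script. Its argument "deltas" is a list of rows, each a list of 7 numbers: the shift along the tool's x, y, z in units of 500 mm (1.0 is 500 mm), then the turn, a rotation vector about the tool's x, y, z in units of 120 degrees (1.0 is 120 degrees), then the closure, from 0 (fully open) to 1 (shut). A call has 1 to 10 rows; each row is the pose to reach, as a shift and turn from the pose commanded when the call began, along the tool's axes at that moment; what a row does not reach only later rows make up. A row lasts 1/10 s, in which the tool goes at most 50 mm and 8.59 degrees, less where a joint would pass 70% of its speed; a pose out of reach is approached as far as the arm can. A call with a number of a shift or a turn outside -1 to 1 is refused whole. A call with a gripper value outside its range is refused whole. The fingers move at their own pace and stop on an object; "newtons" is the grip in N (left out, the last holds). Time passes only in rows, so rows that repeat a pose let the fingers close. It gives the time, the measured TCP pose, the force, the opening and the grip force at its end, in the units of the state.
- observe(): the state, without advancing time (a new reading comes with each control period).
- grab_frame(name): name is "scene" or "top" or "wrist"; returns the picture (384x512x3 uint8, red, green, blue); there is no depth.
- get_calibration(name): a dict with "fovy" (degrees; the focal length in pixels is half the picture's height over the tangent of half this angle, whatever the lens; pixels are square), "cx", "cy" (the principal point, pixels), "xyz" and "rotation" of the camera in the world. Camera axes: x right, y down, z forward; pixel columns grow to the right and rows downward; lengths in m; the calibration is good to about 2 mm. A picture is of the moment at which its call begins: read the wrist's pose just before it. get_calibration takes no time and is no camera call; for the wrist camera it gives the pose at the moment of the call.
- job_done(): hands the job in; it is judged then, once.
The state is a dict: "clock": time; "qpos": joint angles; "qd": joint speeds; "joint_efforts": joint torques, N m; "position": TCP position; "tool_rot": TCP orientation; "force": force on the tool from outside, world axes, zero at the start; "moment": the same for the moment, N m; "grip_width": finger opening in m; "finger_force": force on a finger pad.
Only numpy, scipy, OpenCV 4.12 (cv2) and the standard library are available. Lean on these libraries where they do the work, as an engineer would, in place of code of your own. Each camera call takes 0.05 s, during which the arm holds its last target. There are 200 camera calls.

TASK

The wheel on the axle stand needs its nut locked. Turn the slotted nut clockwise until its slot lines up with the slot across the end of the axle, then take the longer of the two steel keys and lay it upright on edge, fully down and centred, in the lined-up slots. Let go of it and leave the short key where it is.

Things in the scene. Friction and masses are not known exactly. Their poses are not given: they have to be found in the camera images.
- axle_slot (a point): Centre of the floor of the open slot (20 mm wide, along x) across the fixed upright axle, 63 mm above the bench, on the axle's axis; z up. The axle is 35 mm across, its slot walls end 77 mm up. Round base 104 mm wide, black 68 mm wheel on it (top 38 mm up), then the nut.
- nut (a joint): Turn (rad) of the dark knurled round nut on the axle: 56 mm across, 41 to 75 mm above the bench, with one slot 20 mm wide, 12 mm deep across its top. 0: in line with the axle's slot; grows clockwise seen from above, so nut slot yaw = axle slot yaw - value. Starts -1.2 to -0.5, stops at -1.35 and 0.45. Grip it at any yaw; 0.12 N m turns it, it stays where left and does not rise.
- key: The long key: loose plain steel bar 76 mm long (x), 12 thick (y), 28 high (z), about 0.12 kg, standing on its narrow edge on the bench; origin at the centre of its underside. Seated, its underside is on the slot floor 63 mm up, it stands 16 mm above the nut, 14 mm above the axle, and sticks out 10 mm each side.
- short_key: A similar bar only 42 mm long (x), 12 thick, 28 high, standing on edge on the bench, not to be used; origin at the centre of its underside.
Not all that is in view belongs to the job. What is shaped like the key but orange, purple or turquoise is not meant.

How it is judged:
On the way:
1. the nut's slot is in line with the axle's slot (value of joint nut between -0.21 and 0.21 rad), for 0.2 s.
At the end, for the whole second after the job is handed in: The nut's slot is within 12 degrees (0.21 rad) of the axle's slot; the long key rests upright (within 0.2 rad) on the slot floor (underside within 5 mm of it), its centre within 15 mm of the axle's axis and its length within 0.3 rad of the slot, at rest (all of step 1 and z of key in the frame of axle_slot between -0.005 and 0.005 m and horizontal distance between key and axle_slot below 0.015 m and angle between the x axis of key and the x axis of axle_slot, either way round below 0.3 rad and angle between key's own z axis and vertical below 0.2 rad and linear speed of key below 0.02 m/s); the robot touches nothing.
It fails at once if the short key is moved more than 30 mm (distance of short_key from where it was at the start of the episode above 0.03 m).
It also fails if it takes over 48 s, if anything falls off the work surface, if the arm or the gripper's body presses on something with over 40 N, if the wrist force passes 120 N, or if a joint passes its speed limit or range.

## Working session

There is one attempt and no reset: what is moved stays moved. The work goes in short steps, Python scripts to look and compute and a tool call to move; the robot and the scene stay as the last step left them, time stands still between calls to the robot, and variables do not carry over. Pictures are saved under pics/ and viewed, at most 10 in all, crops included, and the job is handed in when it is done.

Besides the shell and the picture viewer there is one more tool, called after "Request:" as name(argument=value, ...), one argument or row to a line, values as JSON. play_rows: Moves the arm, as the interface text tells. Its arguments: {"type":"object","properties":{"deltas":{"type":"array"},"newtons":{"type":"number"}},"required":["deltas"]}

```bash
mkdir -p pics; cat > h.py <<'E'
from workcell import *
import numpy as np, cv2
from scipy.spatial.transform import Rotation as R
def snap(n,f):
    c=get_calibration(n); im=grab_frame(n); cv2.imwrite('pics/'+f,im[:,:,::-1]); return c,im
def px2w(c,u,v,z):
    f=192/np.tan(np.radians(c['fovy'])/2)
    d=np.array(c['rotation'])@np.array([(u-c['cx'])/f,(v-c['cy'])/f,1]); p=np.array(c['xyz'])
    return p+d*(z-p[2])/d[2]
E
python3 - <<'E'
from h import *
c,a=snap('top','t0.png'); c2,b=snap('scene','s0.png')
cv2.imwrite('pics/both.png',np.hstack([a,b])[:,:,::-1][:, :])
print(c,c2,observe())
E
```

```text
{'fovy': 48.007143517229466, 'cx': 253.57115434729636, 'cy': 192.97698494813156, 'xyz': array([0.52745682, 0.17700464, 1.22255548]), 'rotation': array([-3.06763796, -0.01631347, -1.58796979])} {'fovy': 44.9158727079867, 'cx': 258.7022412857564, 'cy': 192.983162957105, 'xyz': array([0.03128924, 0.63017349, 0.77268662]), 'rotation': array([-2.33932667, -0.01490934, -2.2000559 ])} {'clock': 0.1, 'qpos': array([ 1.14181179,  0.52194845, -0.03633498,  1.59989717,  0.0211906 ,
        1.02110674, -0.11282669]), 'qd': array([ 0.00070529, -0.00098686, -0.00082926, -0.00030442,  0.0002225 ,
       -0.00062409, -0.00101311]), 'joint_efforts': array([ 4.38021889e-03, -9.28480911e+01,  1.98451862e+00, -3.70527148e+01,
        1.80911383e-02,  5.45680930e-03, -5.49757624e-05]), 'position': array([ 0.21933984, -0.58495194,  0.23080619]), 'tool_rot': array([-3.14061902e+00,  5.52168902e-05,  3.58747549e-01]), 'force': array([ 0.72729799, -0.03373786,  1.0107623 ]), 'moment': array([-0.01498577,  0.0077363 , -0.03356326]), 'finger_force': 0.0, 'grip_width': 0.08525630607616233}
```

View pics/t0.png

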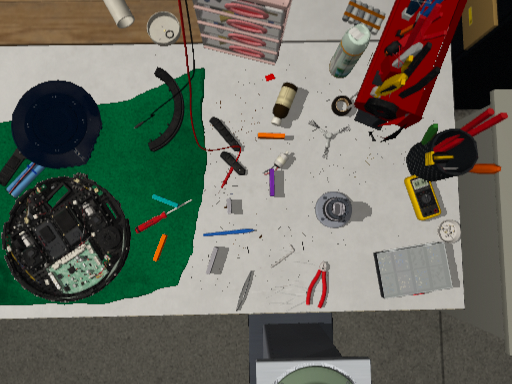

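View pics/s0.png

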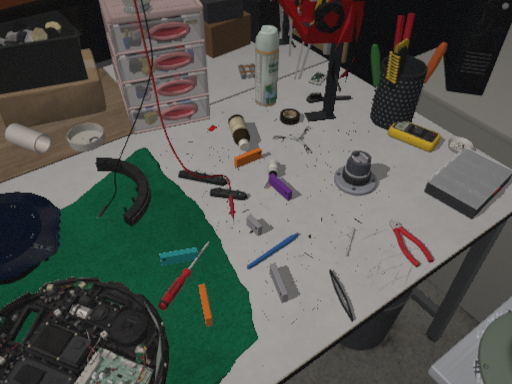

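The stand is at top px (334,208). Two grey bars are visible: one at (216,260), which looks longer, and one at (235,206), which looks short. The orange (271,136; 160,248), purple (272,182) and turquoise (164,200) bars are decoys. I'll confirm in an enlarged crop.

```bash
sed -i "s/np.array(c\['rotation'\])@/R.from_euler('xyz',c['rotation']).as_matrix()@/" h.py
python3 - <<'E'
from h import *
a=cv2.imread('pics/t0.png')
A=cv2.resize(a[190:280,190:255],None,fx=6,fy=6,interpolation=cv2.INTER_CUBIC)
B=cv2.resize(a[185:230,312:357],None,fx=9,fy=9,interpolation=cv2.INTER_CUBIC)
o=np.zeros((540,800,3),np.uint8);o[:540,:390]=A;o[:405,395:800]=B
cv2.imwrite('pics/crop.png',o)
c=get_calibration('top')
for u,v,z in [(334,208,.075),(216,260,.028),(235,206,.028)]: print(px2w(c,u,v,z))
E
```

```text
[ 0.56850529 -0.0572643   0.075     ]
[0.43295113 0.26222173 0.028     ]
[0.5802751 0.2080682 0.028    ]
```

View pics/crop.png

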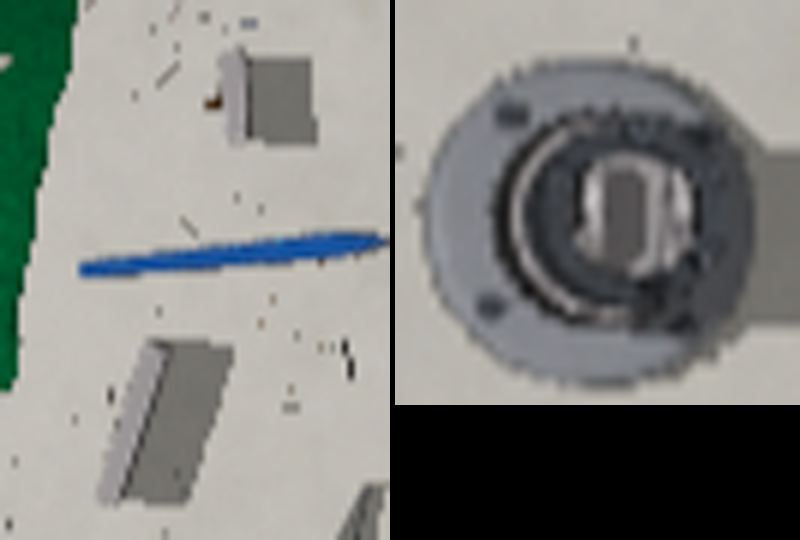

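The crop confirms it: the bar at (212,260) is about twice as long as the one at (230,206), so it's the long key. The dark patches beside the bars are shadows. The axle slot runs nearly vertically in the image. Next I'll look from above the stand.

```bash
cat >> h.py <<'E'
def delta(xyz,yaw):
    s=observe(); T=R.from_euler('xyz',s['tool_rot']); t=T.inv().apply(np.array(xyz)-s['position'])/.5
    G=min((R.from_euler('xyz',[np.pi,0,yaw+k*np.pi]) for k in (0,1)),key=lambda g:(T.inv()*g).magnitude())
    r=(T.inv()*G).as_rotvec()/np.radians(120)
    print('shift',t.round(4),'turn',r.round(4),'rows',round(max(np.linalg.norm(t)*10,np.linalg.norm(r)*120/8.59),1))
E
python3 - <<'E'
from h import *
s=observe();w=get_calibration('wrist');T=R.from_euler('xyz',s['tool_rot'])
print('cam in tool',T.inv().apply(w['xyz']-s['position']),(T.inv()*R.from_euler('xyz',w['rotation'])).as_matrix().round(3),w['fovy'])
c=get_calibration('top')
print(px2w(c,337.8,209.4,.063),px2w(c,215.8,247.5,.028),px2w(c,208.3,273.3,.028),px2w(c,229.5,206,.028))
delta([.55,-.07,.25],0)
E
```

```text
cam in tool [ 0.06953075 -0.00047699 -0.14250992] [[-0.001 -0.962 -0.275]
 [ 1.    -0.    -0.   ]
 [ 0.    -0.275  0.962]] 63.838421548742105
[ 0.56498797 -0.06988093  0.063     ] [0.46702206 0.26240475 0.028     ] [0.39726775 0.2836462  0.028     ] [0.58052568 0.22329112 0.028     ]
shift [ 0.9808 -0.7322 -0.0377] turn [-5.000e-04  1.000e-04  1.713e-01] rows 12.2
```

Request:
play_rows(
  deltas=[
    [0.98,-0.73,-0.06,0,0,0.171,0],
    [0.98,-0.73,-0.06,0,0,0.171,0],
    [0.98,-0.73,-0.06,0,0,0.171,0],
    [0.98,-0.73,-0.06,0,0,0.171,0],
    [0.98,-0.73,-0.06,0,0,0.171,0],
    [0.98,-0.73,-0.06,0,0,0.171,0],
    [0.98,-0.73,-0.06,0,0,0.171,0],
    [0.98,-0.73,-0.06,0,0,0.171,0],
    [0.98,-0.73,-0.06,0,0,0.171,0],
    [0.98,-0.73,-0.06,0,0,0.171,0],
  ],
  newtons=40,
)

```text
clock: 1.1
position: [0.4897, -0.1644, 0.2559]
tool_rot: [3.142, 0.0, 0.0]
force: [1.0, -1.4, -0.3]
grip_width: 0.0857
finger_force: 0.0
```

```bash
python3 -c "
from h import *
print(observe()['position'],observe()['tool_rot'])
delta([.55,-.07,.25],0)"
```

```text
[ 0.48966477 -0.1643861   0.25587672] [3.14154132e+00 1.20641101e-04 4.97641811e-04]
shift [ 0.1208 -0.1887  0.0117] turn [0.     0.0001 0.0002] rows 2.2
```

Request:
play_rows(
  deltas=[
    [0.1,-0.16,0.01,0,0,0,0],
    [0.1,-0.16,0.01,0,0,0,0],
    [0.1,-0.16,0.01,0,0,0,0],
    [0.1,-0.16,0.01,0,0,0,0],
  ],
)

```text
clock: 1.5
position: [0.539, -0.0855, 0.2503]
tool_rot: [-3.142, 0.001, 0.002]
force: [-0.9, -0.6, -0.7]
grip_width: 0.0855
finger_force: 0.0
```

```bash
python3 -c "
from h import *
c,a=snap('wrist','w0.png'); print(c['xyz'],c['rotation'],observe()['position'])
f=192/np.tan(np.radians(c['fovy'])/2)
q=R.from_euler('xyz',c['rotation']).inv().apply(np.array([.565,-.07,.07])-c['xyz']); u,v=q[:2]/q[2]*f+[c['cx'],c['cy']]; print(u,v)
u0=int(max(0,min(512-200,u-100)));v0=int(max(0,min(384-150,v-75)));print(u0,v0)
cv2.imwrite('pics/w0c.png',cv2.resize(a[v0:v0+150,u0:u0+200,::-1],None,fx=4,fy=4,interpolation=cv2.INTER_CUBIC))
"
```

```text
[ 0.60851081 -0.08494885  0.39270723] [ 2.86219442e+00  2.27443873e-04 -1.56887071e+00] [ 0.53862514 -0.08666174  0.25044646]
240.06834106826884 143.66997984797982
140 68
```

View pics/w0c.png

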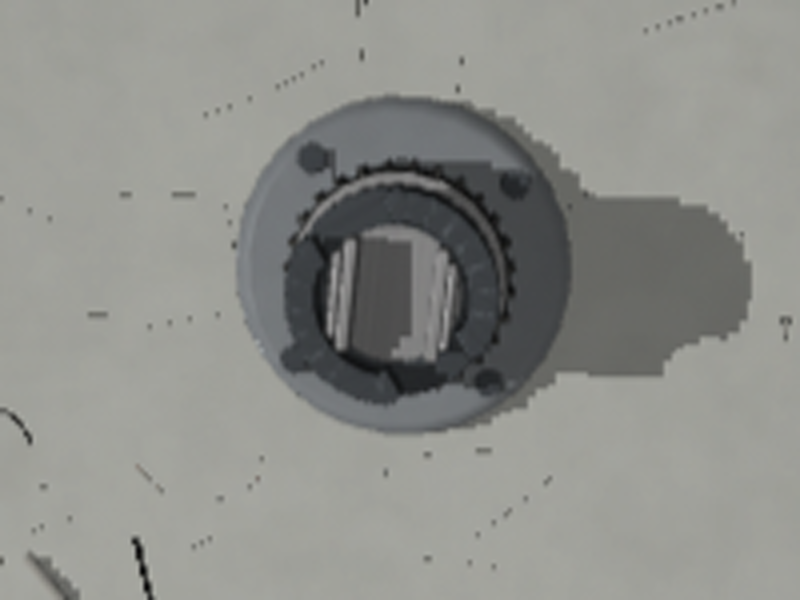

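The wrist crop shows the axle slot walls running from about (357,240) to (347,350). The nut slot has its notches at lower right (about 430,364) and upper left (about 350,224).

```bash
python3 -c "
from h import *
c=get_calibration('wrist')
p=lambda x,y,z: px2w(c,140+x/4,68+y/4,z)
y=lambda a,b:(b-a,np.arctan2(*(a-b)[1::-1]))
for n,a,b,z in [('axL',(357,240),(347,350),.077),('axR',(445,255),(430,355),.077),('nut',(350,224),(430,364),.075)]: print(n,y(p(*a,z),p(*b,z)))
print('nut c',p(390,294,.075),'base c',p(404,265,.005),'axle mid of walls',(p(352,295,.077)+p(437,305,.077))/2)
print('nut diam',p(287,294,.075)-p(495,294,.075),'base d',p(238,265,.0)-p(570,265,.0))
delta([.565,-.07,.046],.55); delta([.565,-.07,.11],.55)
"
```

```text
axL (array([-0.02800013,  0.00321419,  0.        ]), np.float64(-0.11429162622984604))
axR (array([-0.02556811,  0.00395368,  0.        ]), np.float64(-0.1534180065396114))
nut (array([-0.03584998, -0.02001806,  0.        ]), np.float64(0.509257373080118))
nut c [ 0.56756665 -0.06893522  0.075     ] base c [ 0.56763676 -0.06962425  0.005     ] axle mid of walls [ 0.56629194 -0.07018353  0.077     ]
nut diam [6.04689589e-07 5.34398812e-02 0.00000000e+00] base d [7.66072144e-07 1.04745433e-01 0.00000000e+00]
shift [ 0.0531 -0.0334  0.4088] turn [ 0.      0.0004 -0.2623] rows 4.1
shift [ 0.053  -0.0334  0.2808] turn [ 0.      0.0004 -0.2623] rows 3.7
```

Request:
play_rows(
  deltas=[
    [0.058,-0.034,0.1,0,0,-0.06,0],
    [0.058,-0.034,0.2,0,0,-0.12,0],
    [0.058,-0.034,0.24,0,0,-0.18,0],
    [0.058,-0.034,0.26,0,0,-0.25,0],
    [0.058,-0.034,0.28,0,0,-0.253,0],
    [0.058,-0.034,0.33,0,0,-0.253,0],
    [0.058,-0.034,0.37,0,0,-0.253,0],
    [0.058,-0.034,0.4,0,0,-0.253,0],
    [0.058,-0.034,0.408,0,0,-0.253,0],
    [0.058,-0.034,0.408,0,0,-0.253,0],
  ],
)

```text
clock: 2.55
position: [0.5679, -0.0695, 0.0468]
tool_rot: [3.142, 0.0, 0.529]
force: [0.5, -0.1, 0.6]
grip_width: 0.0856
finger_force: 0.0
```

```bash
python3 -c "
from h import *
s=observe();print(s['qpos'],s['force'],s['tool_rot'])
delta([.5673,-.0695,.046],.53)"
```

```text
[ 0.17543538  0.70072973 -0.22239423  1.8595922   0.25169045  0.60872741
 -1.24567483] [ 0.4835903  -0.10459911  0.61339662] [3.14155626e+00 3.21251237e-04 5.28789081e-01]
shift [-0.0011 -0.0007  0.0016] turn [ 0.      0.0002 -0.0006] rows 0.0
```

Request:
play_rows(
  deltas=[
    [0,0,0,0,0,0,1],
    [0,0,0,0,0,0,1],
    [0,0,0,0,0,0,1],
    [0,0,0,0,0,0,1],
    [0,0,0,0,0,0,1],
    [0,0,0,0,0,0,1],
    [0,0,0,0,0,0,1],
    [0,0,0,0,0,0,1],
  ],
  newtons=60,
)

```text
clock: 3.35
position: [0.5677, -0.0678, 0.048]
tool_rot: [-3.141, -0.0, 0.531]
force: [-9.2, 9.4, 17.6]
grip_width: 0.0546
finger_force: 60.9
```

Request:
play_rows(
  deltas=[
    [0,-0.002,-0.002,0,0,0.04,1],
    [0,-0.002,-0.002,0,0,0.08,1],
    [0,-0.002,-0.002,0,0,0.12,1],
    [0,-0.002,-0.002,0,0,0.16,1],
    [0,-0.002,-0.002,0,0,0.2,1],
    [0,-0.002,-0.002,0,0,0.24,1],
    [0,-0.002,-0.002,0,0,0.28,1],
    [0,-0.002,-0.002,0,0,0.315,1],
    [0,-0.002,-0.002,0,0,0.315,1],
    [0,-0.002,-0.002,0,0,0.315,1],
  ],
)

```text
clock: 4.35
position: [0.5677, -0.0681, 0.0481]
tool_rot: [-3.141, -0.0, -0.127]
force: [-0.2, 1.8, 1.1]
grip_width: 0.0546
finger_force: 70.0
```

Request:
play_rows(
  deltas=[
    [0,0,0,0,0,0,0],
    [0,0,0,0,0,0,0],
    [0,0,0,0,0,0,0],
    [0,0,0,0,0,0,0],
    [0,0,-0.1,0,0,0,0],
    [0,0,-0.2,0,0,0,0],
    [0,0,-0.3,0,0,0,0],
    [-0.05,0,-0.4,0,0,0,0],
    [-0.05,0,-0.4,0,0,0,0],
    [-0.05,0,-0.4,0,0,0,0],
  ],
)

```text
clock: 5.35
position: [0.5429, -0.0652, 0.2492]
tool_rot: [-3.141, -0.003, -0.129]
force: [0.7, 0.1, -0.7]
grip_width: 0.0855
finger_force: 0.0
```

```bash
python3 -c "
from h import *
c,a=snap('wrist','w1.png'); s=observe();print(c['xyz'],c['rotation'],s['position'],s['tool_rot'])
f=192/np.tan(np.radians(c['fovy'])/2)
q=R.from_euler('xyz',c['rotation']).inv().apply(np.array([.567,-.0695,.07])-c['xyz']); u,v=q[:2]/q[2]*f+[c['cx'],c['cy']]
u0=int(max(0,min(512-112,u-56)));v0=int(max(0,min(384-84,v-42)));print(u0,v0)
cv2.imwrite('pics/w1c.png',cv2.resize(a[v0:v0+84,u0:u0+112,::-1],None,fx=7,fy=7,interpolation=cv2.INTER_CUBIC))
"
```

```text
[ 0.61130184 -0.07383041  0.39192291] [ 2.86593863e+00  3.14262297e-04 -1.70051662e+00] [ 0.5426813  -0.06519204  0.24771574] [-3.14157164e+00 -5.31041028e-04 -1.29142422e-01]
199 103
```

View pics/w1c.png

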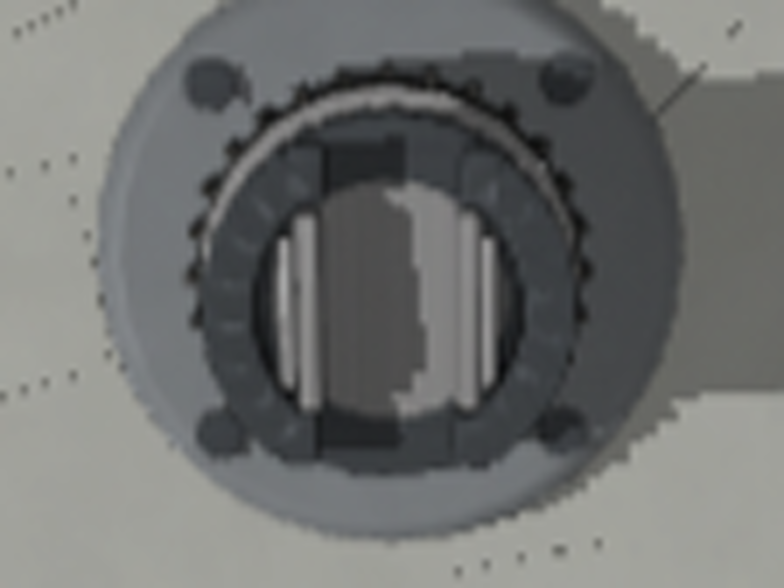

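The nut and axle slots now line up, both vertical in the crop at tool yaw -0.13, with slot walls at x=318 and 460. Next I'll go to the long key.

```bash
python3 -c "
from h import *
c=get_calibration('wrist')
p=lambda x,y,z: px2w(c,199+x/7,103+y/7,z)
print(p(389,310,.077),p(389,290,.077),'w',np.linalg.norm(p(318,310,.077)-p(460,310,.077)))
print('nut ring ctr',p(392,291,.075),p(204,291,.075)-p(580,291,.075), 'base',p(392,251,.004))
delta([.40,.268,.25],-.297)"
```

```text
[ 0.56637362 -0.06808062  0.077     ] [ 0.56925393 -0.06845567  0.077     ] w 0.02064663645265997
nut ring ctr [ 0.56878362 -0.06883696  0.075     ] [0.00709529 0.05442565 0.        ] base [ 0.56623575 -0.06863407  0.004     ]
shift [-0.3688 -0.6241 -0.0048] turn [-0.     -0.0003  0.0801] rows 7.2
```

Request:
play_rows(
  deltas=[
    [-0.369,-0.624,0,0,0,0.08,0],
    [-0.369,-0.624,0,0,0,0.08,0],
    [-0.369,-0.624,0,0,0,0.08,0],
    [-0.369,-0.624,0,0,0,0.08,0],
    [-0.369,-0.624,0,0,0,0.08,0],
    [-0.369,-0.624,0,0,0,0.08,0],
    [-0.369,-0.624,0,0,0,0.08,0],
    [-0.369,-0.624,0,0,0,0.08,0],
    [-0.369,-0.624,0,0,0,0.08,0],
    [-0.369,-0.624,0,0,0,0.08,0],
  ],
)

```text
clock: 6.4
position: [0.3984, 0.2704, 0.2462]
tool_rot: [3.139, 0.001, -0.292]
force: [-0.3, -0.1, -1.3]
grip_width: 0.0853
finger_force: 0.0
```

```bash
python3 -c "
from h import *
c,a=snap('wrist','w2.png'); s=observe();print(s['position'],s['tool_rot'])
f=192/np.tan(np.radians(c['fovy'])/2)
q=R.from_euler('xyz',c['rotation']).inv().apply(np.array([.432,.27,.02])-c['xyz']); u,v=q[:2]/q[2]*f+[c['cx'],c['cy']]
u0=int(max(0,min(512-130,u-65)));v0=int(max(0,min(384-100,v-50)));print(u0,v0)
cv2.imwrite('pics/w2c.png',cv2.resize(a[v0:v0+100,u0:u0+130,::-1],None,fx=6,fy=6,interpolation=cv2.INTER_CUBIC))
"
```

```text
[0.39875217 0.26964277 0.24639131] [ 3.13937487e+00  7.67030339e-04 -2.93050634e-01]
181 83
```

View pics/w2c.png

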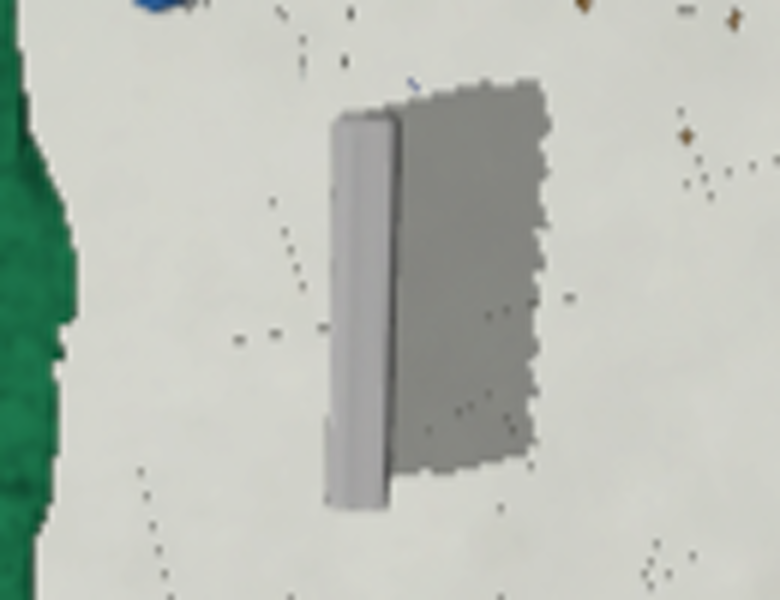

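The long key's top face runs from (364,118) to (357,508) and is 61 px wide. The dark area to its right is shadow.

```bash
python3 -c "
from h import *
c=get_calibration('wrist')
p=lambda x,y,z=.028: px2w(c,181+x/6,83+y/6,z)
a,b=p(364,118),p(357,508); d=a-b; y=np.arctan2(d[1],d[0])
print('L',np.linalg.norm(d),'W',np.linalg.norm(p(331,313)-p(392,313)),'yaw',y,'c',(a+b)/2)
m=(a+b)/2; m[2]=.017; delta(m,y); m[2]=.08; delta(m,y)"
```

```text
L 0.07479732611309561 W 0.011791331527957357 yaw -0.3235974125708253 c [0.43155368 0.27571602 0.028     ]
shift [ 0.0596 -0.0316  0.4587] turn [0.0011 0.0004 0.0146] rows 4.6
shift [ 0.0596 -0.0313  0.3327] turn [0.0011 0.0004 0.0146] rows 3.4
```

Request:
play_rows(
  deltas=[
    [0.06,-0.031,0.1,0.001,0,0.015,0],
    [0.06,-0.031,0.2,0.001,0,0.015,0],
    [0.06,-0.031,0.3,0.001,0,0.015,0],
    [0.06,-0.031,0.37,0.001,0,0.015,0],
    [0.06,-0.031,0.42,0.001,0,0.015,0],
    [0.06,-0.031,0.45,0.001,0,0.015,0],
    [0.06,-0.031,0.458,0.001,0,0.015,0],
    [0.06,-0.031,0.458,0.001,0,0.015,0],
    [0.06,-0.031,0.458,0.001,0,0.015,0],
  ],
)

```text
clock: 7.35
position: [0.4337, 0.2738, 0.0193]
tool_rot: [-3.139, -0.0, -0.329]
force: [0.1, 0.2, 0.5]
grip_width: 0.0858
finger_force: 0.0
```

Request:
play_rows(
  deltas=[
    [0,0,0,0,0,0,1],
    [0,0,0,0,0,0,1],
    [0,0,0,0,0,0,1],
    [0,0,0,0,0,0,1],
    [0,0,0,0,0,0,1],
    [0,0,0,0,0,0,1],
    [0,0,0,0,0,0,1],
    [0,0,0,0,0,0,1],
    [0,0,0,0,0,0,1],
    [0,0,0,0,0,0,1],
  ],
  newtons=50,
)

```text
clock: 8.35
position: [0.4332, 0.2742, 0.0189]
tool_rot: [-3.139, 0.0, -0.328]
force: [-0.9, -0.4, 5.8]
grip_width: 0.0105
finger_force: 50.4
```

Request:
play_rows(
  deltas=[
    [0,0,-0.03,0,0,0,1],
    [0,0,-0.1,0,0,0,1],
    [0,0,-0.18,0,0,0,1],
    [0,0,-0.25,0,0,0,1],
    [0,0,-0.28,0,0,0,1],
    [0,0,-0.28,0,0,0,1],
  ],
)

```text
clock: 8.95
position: [0.4338, 0.2744, 0.1607]
tool_rot: [-3.136, -0.002, -0.328]
force: [-0.7, 0.2, -1.2]
grip_width: 0.0108
finger_force: 49.6
```

```bash
python3 -c "
from h import *
print(observe()['grip_width'])
delta([.569,-.0689,.15],-.13)"
```

```text
0.01083208596274913
shift [0.4772 0.563  0.0194] turn [-0.0024 -0.0011 -0.0946] rows 7.4
```

Request:
play_rows(
  deltas=[
    [0.04,0.048,0,0,0,-0.01,1],
    [0.1,0.12,0,0,0,-0.02,1],
    [0.16,0.19,0,0,0,-0.03,1],
    [0.22,0.26,0,0,0,-0.04,1],
    [0.28,0.33,0,0,0,-0.055,1],
    [0.34,0.4,0,0,0,-0.07,1],
    [0.4,0.47,0.005,0,0,-0.085,1],
    [0.44,0.52,0.01,0,0,-0.095,1],
    [0.47,0.555,0.02,-0.002,-0.001,-0.095,1],
    [0.477,0.563,0.02,-0.002,-0.001,-0.095,1],
  ],
)

```text
clock: 9.95
position: [0.5677, -0.0724, 0.1463]
tool_rot: [3.138, 0.004, -0.132]
force: [-1.1, 0.9, -1.0]
grip_width: 0.0104
finger_force: 49.6
```

Request:
play_rows(
  deltas=[
    [0,0,0,0,0,0,1],
    [0,0,0,0,0,0,1],
    [0,0,0,0,0,0,1],
  ],
)

```text
clock: 10.25
position: [0.5679, -0.0682, 0.1481]
tool_rot: [3.14, 0.002, -0.128]
force: [-0.3, -0.2, -0.6]
grip_width: 0.0105
finger_force: 49.6
```

```bash
python3 -c "
from h import *
c,a=snap('wrist','w3.png'); s=observe();print(s['position'],s['tool_rot'])
f=192/np.tan(np.radians(c['fovy'])/2)
q=R.from_euler('xyz',c['rotation']).inv().apply(np.array([.567,-.0695,.1])-c['xyz']); u,v=q[:2]/q[2]*f+[c['cx'],c['cy']]
u0=int(max(0,min(512-200,u-100)));v0=int(max(0,min(384-150,v-75)));print(u0,v0)
cv2.imwrite('pics/w3c.png',cv2.resize(a[v0:v0+150,u0:u0+200,::-1],None,fx=4,fy=4,interpolation=cv2.INTER_CUBIC))
delta([.569,-.0689,.082],-.13)
"
```

```text
[ 0.56795589 -0.06832243  0.14820333] [ 3.14010139e+00  2.20145477e-03 -1.27707248e-01]
157 136
shift [0.0025 0.0007 0.1324] turn [0.0007 0.0011 0.0011] rows 1.3
```

View pics/w3c.png

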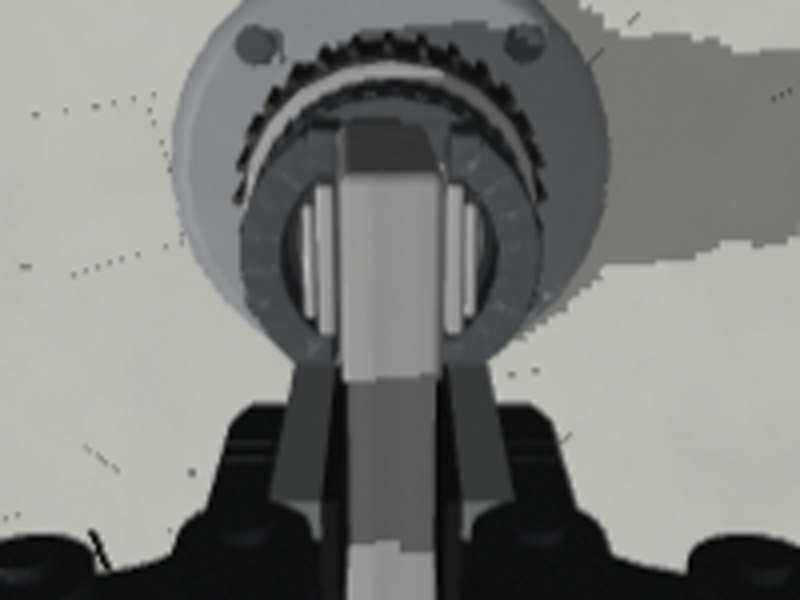

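The key is in line with the slots: its centre is at column 391 and the slot's at about 390.5. I'll lower it.

Request:
play_rows(
  deltas=[
    [0.002,0,0.04,0,0,0,1],
    [0.002,0,0.07,0,0,0,1],
    [0.002,0,0.09,0,0,0,1],
    [0.002,0,0.1,0,0,0,1],
    [0.002,0,0.11,0,0,0,1],
    [0.002,0,0.118,0,0,0,1],
    [0.002,0,0.124,0,0,0,1],
    [0.002,0,0.128,0,0,0,1],
    [0.002,0,0.13,0,0,0,1],
    [0.002,0,0.13,0,0,0,1],
  ],
)

```text
clock: 11.3
position: [0.569, -0.0698, 0.0832]
tool_rot: [3.14, 0.002, -0.129]
force: [-0.2, -0.2, -0.6]
grip_width: 0.0104
finger_force: 49.6
```

Request:
play_rows(
  deltas=[
    [0,0,0.001,0,0,0,1],
    [0,0,0.002,0,0,0,1],
    [0,0,0.003,0,0,0,1],
    [0,0,0.003,0,0,0,1],
  ],
)

```text
clock: 11.7
position: [0.5691, -0.0697, 0.0822]
tool_rot: [3.14, 0.002, -0.129]
force: [-3.1, 1.2, 8.8]
grip_width: 0.0104
finger_force: 50.8
```

Contact with the slot floor at the expected height. Now I'll release gently and go up.

Request:
play_rows(
  deltas=[
    [0,0,0,0,0,0,0.8],
    [0,0,0,0,0,0,0.7],
    [0,0,0,0,0,0,0.5],
    [0,0,0,0,0,0,0.3],
    [0,0,0,0,0,0,0],
    [0,0,0,0,0,0,0],
    [0,0,-0.06,0,0,0,0],
    [0,0,-0.15,0,0,0,0],
    [-0.03,0,-0.25,0,0,0,0],
    [-0.05,0,-0.32,0,0,0,0],
  ],
)

```text
clock: 12.7
position: [0.5442, -0.0665, 0.2442]
tool_rot: [3.14, 0.001, -0.13]
force: [-0.1, 0.3, 0.3]
grip_width: 0.0861
finger_force: 0.0
```

Request:
play_rows(
  deltas=[
    [0,0,0,0,0,0,0],
    [0,0,0,0,0,0,0],
    [0,0,0,0,0,0,0],
  ],
)

```text
clock: 13.0
position: [0.5442, -0.0662, 0.2408]
tool_rot: [3.14, 0.003, -0.129]
force: [-0.3, 0.4, 0.1]
grip_width: 0.0858
finger_force: 0.0
```

```bash
python3 -c "
from h import *
c,a=snap('wrist','w4.png'); c2,b=snap('scene','s4.png')
f=192/np.tan(np.radians(c['fovy'])/2)
q=R.from_euler('xyz',c['rotation']).inv().apply(np.array([.567,-.0695,.08])-c['xyz']); u,v=q[:2]/q[2]*f+[c['cx'],c['cy']]
u0=int(max(0,min(512-100,u-50)));v0=int(max(0,min(384-120,v-60)));print(u0,v0)
A=cv2.resize(a[v0:v0+120,u0:u0+100],None,fx=4,fy=4,interpolation=cv2.INTER_CUBIC)
B=cv2.resize(b[130:210,320:400],(400,480),interpolation=cv2.INTER_CUBIC)
cv2.imwrite('pics/w4c.png',np.hstack([A,B])[:,:,::-1])
"
```

```text
204 88
```

View pics/w4c.png

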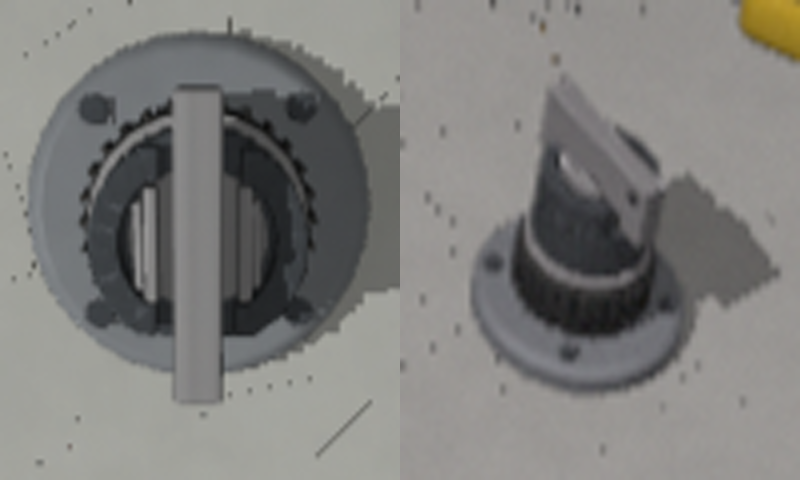

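The key stands upright in the slots, from (198,87) to (198,402) in the left half. I'll check the centring and hand the job in.

```bash
python3 -c "
from h import *
c=get_calibration('wrist'); p=lambda x,y,z: px2w(c,204+x/4,88+y/4,z)
a,b=p(198,87,.091),p(198,402,.091); m=(a+b)/2
print(m,np.linalg.norm(a-b)); n=p(198,222,.075); print(n)
if np.hypot(*(m-[.567,-.069,.091])[:2])<.008 and abs(np.linalg.norm(a-b)-.076)<.004: print(job_done())
"
```

```text
[ 0.56730033 -0.06838653  0.091     ] 0.07520312384434238
[ 0.57174826 -0.06896004  0.075     ]
the job is handed in; nothing more can be done
None
```

The nut is turned into line and the long key stands upright in the slots, within about 1 mm of the axle's axis by the wrist camera. I let go of it, left the short key alone and handed the job in at about 13 s; no verdict came back.

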